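Tip a stock carton into the camera outline and trigger the picture

TASK

Without gripping or lifting anything, slide the standing carton along the bench, still upright, until its foot is just inside the near line of the taped outline; then push it high on its labelled side so that it topples and lands flat, label up, wholly within the outline. Once it lies there, press the button on the console right down with a fingertip to take its picture, and let go. Leave the jar, the tube rack and the small box where they stand.

Things in the scene. Friction and masses are not known exactly. Their poses are not given: they have to be found in the camera images.
- outline: Rectangle of flat black tape on the bench, 110 mm along its x by 125 mm along its y over the outer edges, tape 6 mm wide. Origin at its centre on the bench, z up. Its near line is the short side at x = -55 mm, beyond which the carton stands; the carton is to fall towards +x. Its x points about to world +y, give or take 0.6 rad.
- carton: Plain cardboard carton, loose, about 0.15 kg, upright at the start: 28 mm deep (own x), 80 mm wide (own y), 66 mm tall (own z). Origin at the centre of its underside. A white label with bars is on its -x side, facing away from the outline; its +x side faces the outline, 10 to 65 mm short of the near line, square to about 0.1 rad and 8 mm sideways.
- foot (a point): Middle of the carton's lower +x edge (the edge it tips over), at carton (14, 0, 0) mm. Pushed within about 10 mm of the bench the carton slides upright; pushed near its top it tips over this edge and falls by itself once tilted some 23 degrees.
- label_low_left (a point): Lower +y corner of the carton's labelled side, at carton (-14, 40, 0) mm.
- label_low_right (a point): Lower -y corner of the carton's labelled side, at carton (-14, -40, 0) mm.
- label_high_left (a point): Upper +y corner of the carton's labelled side, at carton (-14, 40, 66) mm.
- label_high_right (a point): Upper -y corner of the carton's labelled side, at carton (-14, -40, 66) mm.
- console: White console, fixed to the bench, 90 x 100 mm and 40 mm high, origin at the centre of its underside; to the left of the outline. One round black button of 32 mm diameter in a grey housing on its top.
- trigger_top (a point): Centre of the top face of the console's button (unpressed: 63 mm above the bench); it is pressed straight down.
- trigger (a joint): Travel of the button: 0 released, 0.007 m fully down (about 4 N); it springs back.
- reagent_jar: Bystander: loose jar, 60 mm diameter, 85 mm high, origin under its centre. It and the console swap places, one nearer to the robot and one farther.
- tube_rack: Bystander: blue rack of yellow-capped tubes, loose, 132 x 108 mm, 100 mm high, origin under its centre, on the right.
- small_box: Bystander: white box, loose, 60 x 65 mm, 45 mm high, origin under its centre, on the right.
Things that resemble listed ones, but are neither listed nor needed, are in the scene too. Leave any blue, orange or yellow look-alike of the console alone.

How it is judged:
On the way, in this order (a step that is already met when the one before it is completed fails the run):
1. the carton stands upright with its foot edge inside the near line, by 0 to 44 mm from the tape's outer edge (angle between carton's own z axis and vertical below 0.2 rad and x of foot in the frame of outline between -0.057 and -0.009 m), for 0.2 s.
2. the carton lies flat and still, label up, all of it within the outer edge of the tape (angle between carton's own x axis and vertical above 3.04 rad and x of label_low_left in the frame of outline between -0.058 and 0.058 m and y of label_low_left in the frame of outline between -0.0655 and 0.0655 m and x of label_low_right in the frame of outline between -0.058 and 0.058 m and y of label_low_right in the frame of outline between -0.0655 and 0.0655 m and x of label_high_left in the frame of outline between -0.058 and 0.058 m and y of label_high_left in the frame of outline between -0.0655 and 0.0655 m and x of label_high_right in the frame of outline between -0.058 and 0.058 m and y of label_high_right in the frame of outline between -0.0655 and 0.0655 m and linear speed of carton below 0.02 m/s), for 0.3 s.
3. the console's button is pressed right down (at least 5 mm of its 7) (value of joint trigger above 0.005 m), for 0.04 s.
At the end, for the whole second after the job is handed in: The carton lies flat at rest, label up (within 0.1 rad), all four corners within the outer edge of the taped outline (3 mm allowed), the button is let go, and jar, rack and small box are within 20 mm of where they started (angle between carton's own x axis and vertical above 3.04 rad and x of label_low_left in the frame of outline between -0.058 and 0.058 m and y of label_low_left in the frame of outline between -0.0655 and 0.0655 m and x of label_low_right in the frame of outline between -0.058 and 0.058 m and y of label_low_right in the frame of outline between -0.0655 and 0.0655 m and x of label_high_left in the frame of outline between -0.058 and 0.058 m and y of label_high_left in the frame of outline between -0.0655 and 0.0655 m and x of label_high_right in the frame of outline between -0.058 and 0.058 m and y of label_high_right in the frame of outline between -0.0655 and 0.0655 m and linear speed of carton below 0.01 m/s and value of joint trigger below 0.002 m and distance of each of reagent_jar, tube_rack, small_box from where it was at the start of the episode below 0.02 m); the robot touches nothing.
It fails at once if the carton is lifted (its underside's centre rises more than 30 mm above the bench; tipping it raises it 14 mm) (height (world z) of carton above 0.03 m).
It fails at once if the carton is gripped or struck (more than 30 N between the fingers and it) (contact force between the fingers and carton above 30 N).
It fails at once if the carton comes down outside the outline, or on a wrong side (angle between carton's own z axis and vertical above 1.54 rad and not (angle between carton's own x axis and vertical above 2.9 rad and x of label_low_left in the frame of outline between -0.063 and 0.063 m and y of label_low_left in the frame of outline between -0.0705 and 0.0705 m and x of label_low_right in the frame of outline between -0.063 and 0.063 m and y of label_low_right in the frame of outline between -0.0705 and 0.0705 m and x of label_high_left in the frame of outline between -0.063 and 0.063 m and y of label_high_left in the frame of outline between -0.0705 and 0.0705 m and x of label_high_right in the frame of outline between -0.063 and 0.063 m and y of label_high_right in the frame of outline between -0.0705 and 0.0705 m)).
It fails at once if the button is pressed before the carton lies flat in the outline (value of joint trigger above 0.004 m and not (angle between carton's own x axis and vertical above 2.9 rad and x of label_low_left in the frame of outline between -0.063 and 0.063 m and y of label_low_left in the frame of outline between -0.0705 and 0.0705 m and x of label_low_right in the frame of outline between -0.063 and 0.063 m and y of label_low_right in the frame of outline between -0.0705 and 0.0705 m and x of label_high_left in the frame of outline between -0.063 and 0.063 m and y of label_high_left in the frame of outline between -0.0705 and 0.0705 m and x of label_high_right in the frame of outline between -0.063 and 0.063 m and y of label_high_right in the frame of outline between -0.0705 and 0.0705 m)).
It fails at once if the jar, the rack or the small box is moved by more than 20 mm or tipped (distance of any of reagent_jar, tube_rack, small_box from where it was at the start of the episode above 0.02 m or angle between any of reagent_jar, tube_rack, small_box's own z axis and vertical above 0.3 rad).
It also fails if it takes over 48 s, if anything falls off the work surface, if the arm or the gripper's body presses on something with over 40 N, if the wrist force passes 120 N, or if a joint passes its speed limit or range.

ROBOT

A 6-joint arm with a two-finger parallel gripper is mounted at the origin on the work surface. World frame = base frame: x ahead of the robot, y to its left, z up, the work surface at z = 0. Lengths are in m, angles in rad, forces in N, time in s.
With the tool pointing down it reaches from about 0.35 to 0.975 m from the base axis. Payload 4.9 kg.
Tool frame: the origin (TCP) lies midway between the tips of the shut fingers; the grasp point (between the pads) lies 19 mm behind it (manip.grip_point_offset is the distance from the TCP to the grasp point, in m); z points along the fingers, y is the direction in which the jaws open and shut (so a half turn about z gives the same grasp; the last joint's range is limited). The gripper opens to 85 mm and grips with 20 to 120 N. Pads are 22 mm wide; open, the fingers measure 114 mm over their backs; the gripper's body (76 mm by 85 mm) begins 54 mm behind the grasp point. The pads swing forward as they close: fully open they stand 13 mm farther back than shut.
Start: joints at [-1.368, 0.053, 1.613, -0, 1.476, -0.119], TCP at [0.198, -0.593, 0.231] pointing down, gripper open.
Joint ranges: [-3.01, 3.01], [-1.01, 2.22], [0.06, 2.58], [-1.02, 4.17], [0.09, 2.62], [-3.14, 3.14]. Speed limits (rad/s): [2.57, 2.57, 3.14, 3.14, 3.14, 3.14].

INTERFACE

Orientations are given as a unit quaternion [w, x, y, z].
In Python, from plant import manip gives the robot as it stands. The module is installed in compiled form; this text tells all that it offers.
- The arm moves only by the tool send_rows, never from a script. Its argument "steps" is a list of rows, each a list of 6 numbers: the shift along the tool's x, y, z in m, then the turn, a rotation vector about the tool's x, y, z in degrees. In form: [[dx, dy, dz, wx, wy, wz], ...]. A call has 1 to 8 rows; each row shifts and turns the commanded pose from where the row before left it, along the tool's axes as they then stand; what a row does not reach is not made up. A row lasts 1/8 s, in which the tool goes at most 62.5 mm and 10.7 degrees, less where a joint would pass 70% of its speed; a pose out of reach is approached as far as the arm can. A call is refused whole if a number of a shift passes 0.0625 or a number of a turn 10.7, either way. A call with a gripper value outside its range is refused whole. "grip" is the opening, from 0 (shut) to 1 (fully open), set as the call begins (left out, the last holds). The fingers move at their own pace and stop on an object; the grip force is fixed at half the most. Time passes only in rows, so rows that do not move let the fingers close. It gives the time, the measured TCP pose, the force and the opening at its end, in the units of the state.
- manip.state(): the state, without advancing time (a new reading comes with each control period).
- manip.grab_frame(name): name is "side" or "top"; returns the picture (400x640x3 uint8, blue, green, red); there is no depth.
- manip.get_calibration(name): a dict with "K" (3x3 intrinsics, pixels), "R" (3x3) and "t" (3): a world point X has camera coordinates R X + t. Camera axes: x right, y down, z forward; pixel columns grow to the right and rows downward; lengths in m; the calibration is good to about 2 mm. A picture is of the moment at which its call begins. get_calibration takes no time and is no camera call.
- manip.job_done(): hands the job in, once; it reports no verdict.
The state is a dict: "time": time; "joint_pos": joint angles; "joint_vel": joint speeds; "joint_efforts": joint torques, N m; "tool_pos": TCP position; "tool_rot": TCP orientation; "contact_force": force on the tool from outside, world axes, zero at the start; "ft_torque": the same for the moment, N m; "gripper_width": opening from 0.0 (shut) to 1.0 (fully open).
Only numpy, scipy, OpenCV 4.12 (cv2) and the standard library are available. Lean on these libraries where they do the work, as an engineer would, in place of code of your own. Each camera call takes 0.05 s, during which the arm holds its last target.

## Working session

There is one attempt and no reset: what is moved stays moved. The work goes in short steps, Python scripts to look and compute and a tool call to move; the robot and the scene stay as the last step left them, time stands still between calls to the robot, and variables do not carry over. Pictures are saved under pics/ and viewed, and the job is handed in when it is done.

Besides the shell and the picture viewer there is one more tool, called after ">>>" as name([rows], argument=value, ...), one row to a line, values as JSON. send_rows: Moves the arm, as the interface text tells. Its arguments: {"type":"object","properties":{"steps":{"type":"array"},"grip":{"type":"number"}},"required":["steps"]}

```bash
mkdir -p pics
python3 - <<'E'
from plant import manip
import cv2
for n in("top","side"):
    cv2.imwrite(f"pics/{n}0.png",manip.grab_frame(n)); c=manip.get_calibration(n); print(n,c["K"].round(1).tolist(),c["R"].round(4).tolist(),c["t"].round(4).tolist())
s=manip.state();print({k:(s[k]) for k in("time","tool_pos","tool_rot","contact_force","gripper_width")})
E
```

```text
top [[364.5, 0.0, 321.5], [0.0, 364.5, 206.5], [0.0, 0.0, 1.0]] [[0.0183, -0.9998, -0.0005], [-0.9873, -0.018, -0.1575], [0.1575, 0.0034, -0.9875]] [0.027, 0.5246, 1.0193]
side [[423.0, 0.0, 323.0], [0.0, 423.0, 195.2], [0.0, 0.0, 1.0]] [[-0.8752, -0.4836, 0.0132], [-0.3036, 0.5277, -0.7933], [0.3767, -0.6983, -0.6087]] [0.4485, 0.1781, 1.2335]
{'time': 0.1, 'tool_pos': array([ 0.19758481, -0.59235322,  0.23017041]), 'tool_rot': array([-9.44981150e-04,  9.87082410e-01,  1.60210554e-01, -3.18554308e-05]), 'contact_force': array([0.05664801, 0.35287467, 0.40516105]), 'gripper_width': 1.0025831752372907}
```

View pics/top0.png

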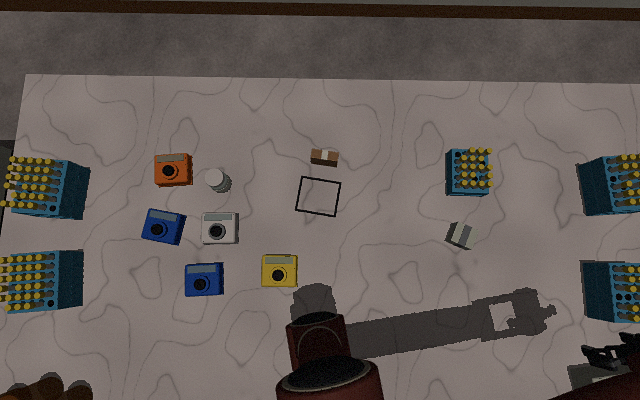

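View pics/side0.png

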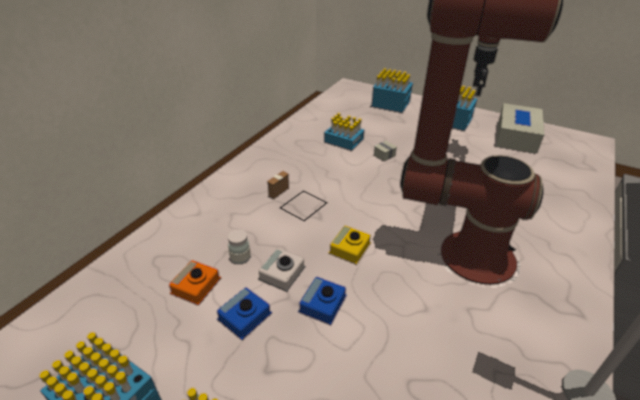

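```bash
cat > h.py <<'E'
import numpy as np,cv2
from plant import manip
def ray(n,uv):
    c=manip.get_calibration(n);K,R,t=map(np.array,(c["K"],c["R"],c["t"]))
    return -R.T@t, R.T@np.linalg.solve(K,[uv[0],uv[1],1])
def pl(n,uv,z):
    o,d=ray(n,uv);return o+d*(z-o[2])/d[2]
def px(n,X):
    c=manip.get_calibration(n);q=np.array(c["K"])@(np.array(c["R"])@X+c["t"]);return q[:2]/q[2]
E
python3 - <<'E'
from h import *
t=cv2.imread("pics/top0.png");s=cv2.imread("pics/side0.png")
cv2.imwrite("pics/z1.png",cv2.resize(t[130:230,280:380],None,fx=6,fy=6,interpolation=cv2.INTER_CUBIC))
cv2.imwrite("pics/z2.png",cv2.resize(s[160:230,250:340],None,fx=8,fy=8,interpolation=cv2.INTER_CUBIC))
for p in [(303,177),(341,182),(335,216),(296,210)]: print(p,pl("top",p,0).round(4))
for p in [(324,150),(216,231)]:print(pl("top",p,.06).round(3))
E
```

```text
(303, 177) [0.6213 0.0952 0.    ]
(341, 182) [ 0.6077 -0.0214  0.    ]
(335, 216) [ 0.5025 -0.0044  0.    ]
(296, 210) [0.5186 0.1137 0.    ]
[0.689 0.032 0.06 ]
[0.446 0.334 0.06 ]
```

View pics/z1.png

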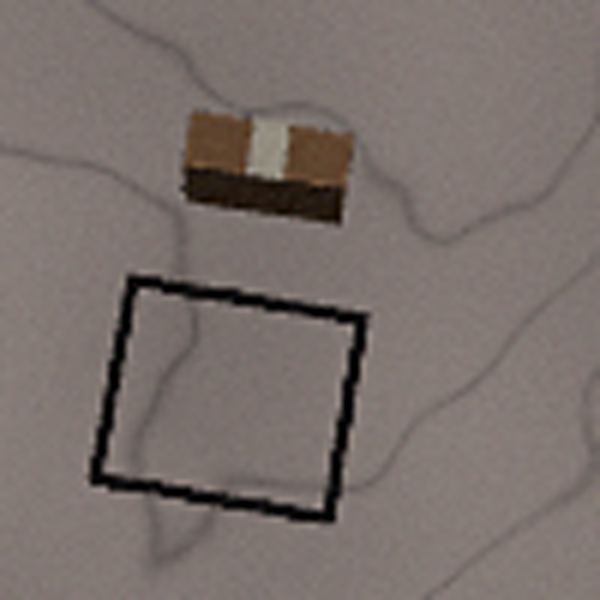

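View pics/z2.png

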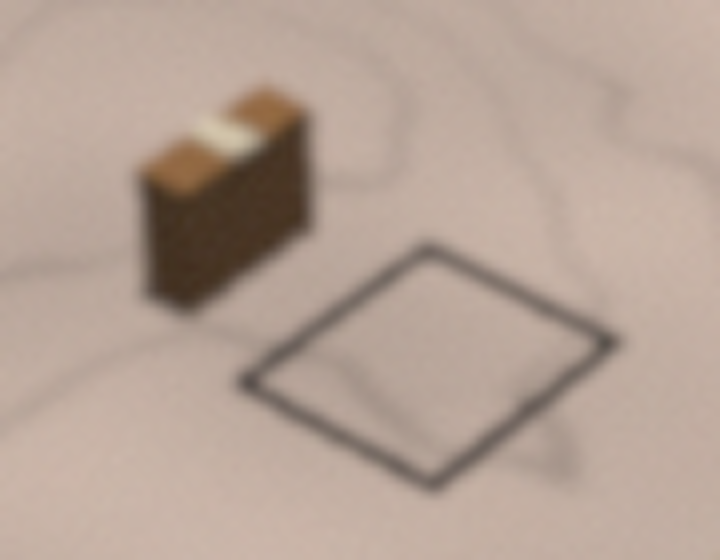

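```bash
cat > meas.py <<'E'
from h import *
def outline(im):
    g=im.max(2); m=((g<60)).astype(np.uint8); 
    cs,_=cv2.findContours(m,cv2.RETR_CCOMP,cv2.CHAIN_APPROX_NONE)
    return m,cs
E
python3 - <<'E'
from meas import *
t=cv2.imread("pics/top0.png");s=cv2.imread("pics/side0.png")
m=(t[130:230,280:380].max(2)<60).astype(np.uint8)
n,lab,st,_=cv2.connectedComponentsWithStats(m,connectivity=8);print(st)
i=[k for k in range(1,n) if st[k][2]>35 and st[k][3]>30][0]
ys,xs=np.where(lab==i);P=np.array([pl("top",(x+280,y+130),0)[:2] for x,y in zip(xs,ys)])
r=cv2.minAreaRect(P.astype(np.float32)*1000);print(r)
r0=r
c=np.array(r[0]);
print(cv2.boxPoints(r).round(1).tolist())
# carton
f=t[130:230,280:380].astype(int);mt=((f[...,2]-f[...,0]>25)&(f[...,2]>80)).astype(np.uint8)
w=((f.min(2)>130)).astype(np.uint8)
mt[:45]|=w[:45]
mt=cv2.morphologyEx(mt,cv2.MORPH_CLOSE,np.ones((3,3)))
n,lab,st,_=cv2.connectedComponentsWithStats(mt);print(st)
i=1+np.argmax(st[1:,4]);ys,xs=np.where(lab==i);P=np.array([pl("top",(x+280,y+130),.066)[:2] for x,y in zip(xs,ys)])
r=cv2.minAreaRect(P.astype(np.float32)*1000);print(r,cv2.boxPoints(r).round(1).tolist())
# console button, body
for p in [(216,231)]:print(pl("top",p,.063))
g=t[200:255,190:250];cv2.imwrite("pics/z3.png",cv2.resize(g,None,fx=8,fy=8,interpolation=cv2.INTER_CUBIC))
g=s[240:300,240:320];cv2.imwrite("pics/z4.png",cv2.resize(g,None,fx=8,fy=8,interpolation=cv2.INTER_CUBIC))
E
```

```text
[[   0    0  100  100 9550]
 [  30   28   27    9  153]
 [  15   46   46   41  297]]
((563.0731811523438, 48.769493103027344), (125.30304718017578, 111.41578674316406), 81.33201599121094)
[[498.6000061035156, -4.800000190734863], [608.7000122070312, -21.600000381469727], [627.5999755859375, 102.30000305175781], [517.4000244140625, 119.0999984741211]]
[[   0    0  100  100 9775]
 [  31   18   28   14  225]]
((673.8773193359375, 31.400880813598633), (79.49811553955078, 27.392833709716797), 81.76414489746094) [[654.5999755859375, -6.0], [681.7000122070312, -9.899999618530273], [693.0999755859375, 68.80000305175781], [666.0, 72.69999694824219]]
[0.44527642 0.33292547 0.063     ]
```

View pics/z3.png

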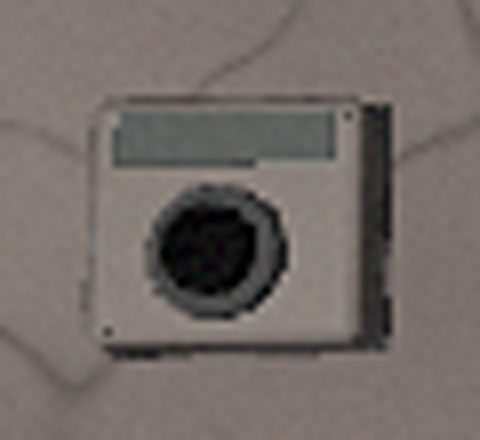

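View pics/z4.png

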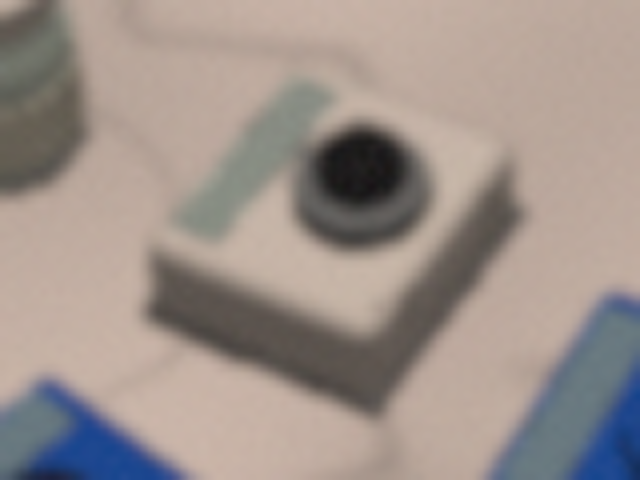

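>>> send_rows([
  [0,0,0,0,0,9.1],
  [0,0,0,0,0,9],
  [0,0,0,0,0,9],
  [0.031,-0.0492,0,0,0,0],
  [0.031,-0.0492,0,0,0,0],
  [0.031,-0.0492,0,0,0,0],
  [0.031,-0.0492,0,0,0,0],
  [0.031,-0.0492,0,0,0,0],
], grip=0.35)

```text
time: 1.1
tool_pos: [0.3887, -0.3713, 0.2309]
tool_rot: [-0.0, 0.997, -0.076, -0.0]
contact_force: [1.1, -0.7, -0.5]
gripper_width: 0.345
```

>>> send_rows([
  [0.031,-0.0492,0,0,0,0],
  [0.031,-0.0492,0,0,0,0],
  [0.031,-0.0492,0,0,0,0],
  [0.031,-0.0492,0,0,0,0],
  [0.031,-0.0492,0,0,0,0],
  [0.031,-0.0492,0,0,0,0],
  [0.031,-0.0492,0,0,0,0],
  [0.031,-0.0492,0,0,0,0],
])

```text
time: 2.1
tool_pos: [0.6932, -0.0196, 0.2306]
tool_rot: [0.0, 0.997, -0.075, -0.0]
contact_force: [0.9, -1.1, 0.4]
gripper_width: 0.348
```

>>> send_rows([
  [0.031,-0.0492,0,0,0,0],
  [0,0,0,0,0,0],
])

```text
time: 2.35
tool_pos: [0.7314, 0.0262, 0.2291]
tool_rot: [-0.0, 0.997, -0.073, -0.001]
contact_force: [-0.1, 0.2, -0.2]
gripper_width: 0.348
```

```bash
cat > st.py <<'E'
from h import *
from scipy.spatial.transform import Rotation as Ro
def st():
    s=manip.state();q=s["tool_rot"];R=Ro.from_quat([q[1],q[2],q[3],q[0]]).as_matrix()
    p=s["tool_pos"];d=p[:2]-[.5631,.0488]
    print("t",round(s["time"],2),"p",p.round(4),"yaw",np.degrees(np.arctan2(R[1,0],R[0,0])).round(2),"tz",R[:,2].round(4),"F",s["contact_force"].round(1),"w",round(s["gripper_width"],3))
    print("in outline", (d@[-.9885,.151]).round(4),(d@[-.151,-.9885]).round(4))
E
python3 - <<'E'
from st import *
st()
E
```

```text
t 2.35 p [0.7314 0.0262 0.2291] yaw -8.41 tz [-2.3e-03  8.0e-04 -1.0e+00] F [-0.1  0.2 -0.2] w 0.348
in outline -0.1698 -0.003
```

>>> send_rows([
  [0,0.003,0.05,0,0,0.3],
  [0,0,0.05,0,0,0],
  [0,0,0.05,0,0,0],
  [0,0,0.04,0,0,0],
  [0,0,0.015,0,0,0],
  [0,0,0.008,0,0,0],
  [0,0,0.006,0,0,0],
  [0,0,0.003,0,0,0],
])

```text
time: 3.35
tool_pos: [0.7311, 0.0196, 0.0108]
tool_rot: [0.0, 0.997, -0.078, 0.001]
contact_force: [1.2, 0.1, -0.2]
gripper_width: 0.349
```

Run:
```python
from st import *
a=manip.grab_frame("top");b=manip.grab_frame("side")
st()
cv2.imwrite("pics/a1.png",np.hstack([cv2.resize(a[100:230,260:400],(500,464)),cv2.resize(b[130:230,230:338],(300,278))[:464] if 0 else cv2.copyMakeBorder(cv2.resize(b[130:230,240:340],(300,300)),0,164,0,0,0)]))
```

```text
t 3.45 p [0.7306 0.0197 0.0102] yaw -8.96 tz [ 1.3e-03 -1.0e-04 -1.0e+00] F [-0.7 -0.1 -0.2] w 0.353
in outline -0.1699 0.0035
```

View pics/a1.png

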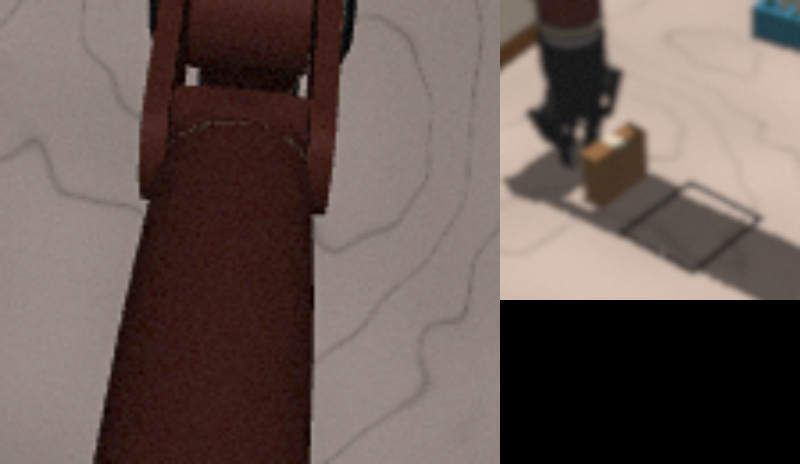

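>>> send_rows([
  [0,-0.003,0.003,0,0,0],
  [0,0,0.003,0,0,0],
  [-0.012,0,0,0,0,0],
  [-0.01,0,0,0,0,0],
  [-0.006,0,0,0,0,0],
  [-0.006,0,0,0,0,0],
  [-0.006,0,0,0,0,0],
  [-0.006,0,0,0,0,0],
])

```text
time: 4.45
tool_pos: [0.6861, 0.0297, 0.0046]
tool_rot: [-0.0, 0.997, -0.078, 0.002]
contact_force: [3.8, -0.6, 4.0]
gripper_width: 0.351
```

```bash
cat > look.py <<'E'
from st import *
import sys
b=manip.grab_frame("side");st()
cv2.imwrite(f"pics/{sys.argv[1]}_raw.png",b)
cv2.imwrite(f"pics/{sys.argv[1]}.png",cv2.resize(b[150:235,240:340],(700,595),interpolation=cv2.INTER_CUBIC))
E
python3 look.py b1
```

```text
t 4.5 p [0.6854 0.0299 0.0045] yaw -8.96 tz [ 2.2e-03 -2.0e-04 -1.0e+00] F [ 3.  -0.4  4.7] w 0.35
in outline -0.1238 0.0002
```

View pics/b1.png

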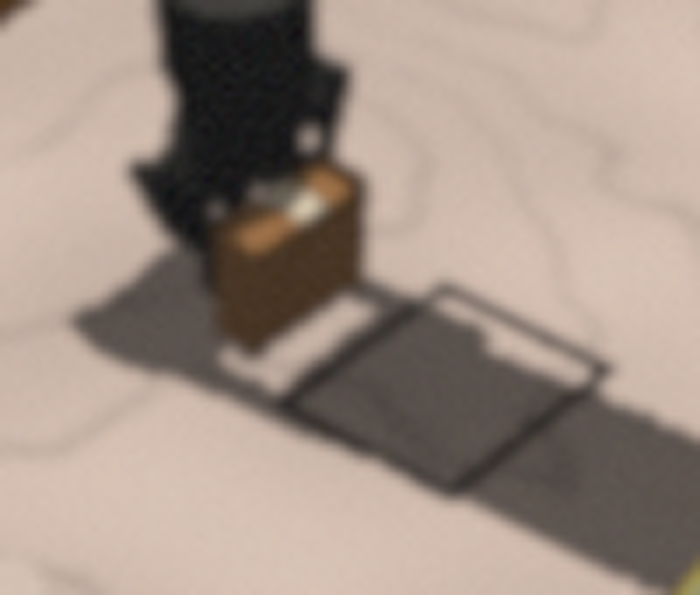

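>>> send_rows([
  [0,0,-0.002,0,0,0],
  [0,0,0,0,0,0],
])

```text
time: 4.75
tool_pos: [0.684, 0.03, 0.0043]
tool_rot: [-0.0, 0.997, -0.078, -0.001]
contact_force: [1.2, 0.0, 0.5]
gripper_width: 0.348
```

Run:
```python
from st import *
st()
from h import *
b=cv2.imread("pics/b1_raw.png")
# foot lower edge pixels from zoom (238,352)/7 and (358,285)/7 -> world z0
for p in [(247,352),(360,285)]:
    q=pl("side",(240+p[0]/7-.43,150+p[1]/7-.43),0);d=q[:2]-[.5631,.0488];print(q.round(4),(d@[-.9885,.151]).round(4),(d@[-.151,-.9885]).round(4))
for p in [(290,403),(448,288),(605,370),(455,488)]:
    q=pl("side",(240+p[0]/7-.43,150+p[1]/7-.43),0);d=q[:2]-[.5631,.0488];print(q.round(4),(d@[-.9885,.151]).round(4),(d@[-.151,-.9885]).round(4))
```

```text
t 4.75 p [0.684  0.03   0.0043] yaw -8.96 tz [-2.4e-03  3.0e-04 -1.0e+00] F [1.2 0.  0.5] w 0.348
in outline -0.1224 0.0004
[0.6591 0.0715 0.    ] -0.0914 -0.0369
[ 0.6407 -0.0014  0.    ] -0.0843 0.0379
[0.6195 0.0938 0.    ] -0.0489 -0.053
[ 0.6015 -0.0212  0.    ] -0.0485 0.0634
[ 0.5022 -0.0025 -0.    ] 0.0525 0.0599
[0.5202 0.1078 0.    ] 0.0513 -0.0519
```

>>> send_rows([
  [-0.003,0,0,0,0,0],
  [-0.006,0,0,0,0,0],
  [-0.006,0,0,0,0,0],
  [-0.006,0,0,0,0,0],
  [-0.006,0,0,0,0,0],
  [-0.006,0,0,0,0,0],
  [-0.004,0,0,0,0,0],
  [0,0,0,0,0,0],
])

```text
time: 5.75
tool_pos: [0.6482, 0.0357, 0.0053]
tool_rot: [-0.0, 0.997, -0.078, -0.0]
contact_force: [1.7, 0.2, -0.7]
gripper_width: 0.347
```

```bash
python3 look.py b2
```

```text
t 5.8 p [0.6484 0.0356 0.0054] yaw -8.96 tz [-1.e-04  0.e+00 -1.e+00] F [ 0.5 -0.4  0.3] w 0.347
in outline -0.0863 0.0001
```

View pics/b2.png

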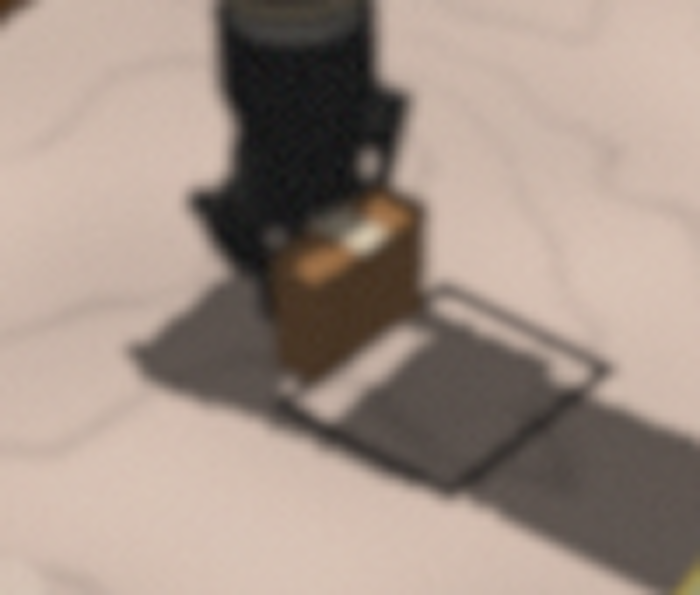

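Run:
```python
from h import *
for p in [(302,384),(421,313)]:
    q=pl("side",(240+p[0]/7-.43,150+p[1]/7-.43),0);d=q[:2]-[.5631,.0488];print(q.round(4),(d@[-.9885,.151]-.0016).round(4),(d@[-.151,-.9885]-.0046).round(4))
```

```text
[0.6225 0.079  0.    ] -0.0557 -0.0434
[0.6024 0.003  0.    ] -0.0474 0.0347
```

Run:
```python
from h import *
def rep(P,f,ox,oy):
  for p in P:
    q=pl("side",(ox+p[0]/f-.43,oy+p[1]/f-.43),0);d=q[:2]-[.5631,.0488];print((d@[-.9885,.151]-.0016).round(4),(d@[-.151,-.9885]-.0046).round(4))
rep([(188,312),(309,232)],8,250,160)
b=cv2.imread("pics/b2_raw.png");cv2.imwrite("pics/b2z.png",cv2.resize(b[170:215,270:320],None,fx=14,fy=14,interpolation=cv2.INTER_LANCZOS4)[:600])
```

```text
-0.1026 -0.0401
-0.1002 0.0348
```

View pics/b2z.png

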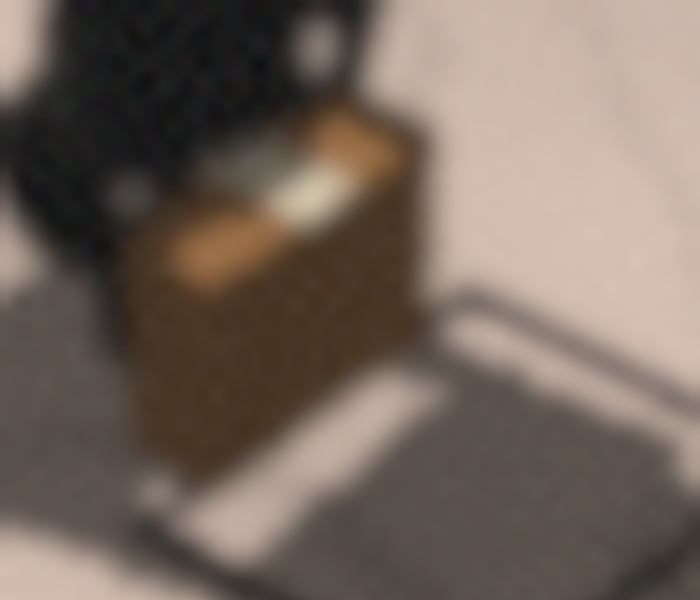

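>>> send_rows([
  [-0.004,0,0,0,0,0],
  [-0.004,0,0,0,0,0],
  [-0.003,0,0,0,0,0],
  [0,0,0,0,0,0],
  [0.01,0,0,0,0,0],
  [0.025,0,0,0,0,0],
  [0,0,-0.025,0,0,0],
  [0,0,-0.025,0,0,0],
])

```text
time: 6.8
tool_pos: [0.6723, 0.0317, 0.0549]
tool_rot: [-0.0, 0.997, -0.078, -0.001]
contact_force: [1.2, -0.2, -0.2]
gripper_width: 0.35
```

```bash
python3 look.py b3
```

```text
t 6.85 p [0.6749 0.0316 0.0596] yaw -8.97 tz [ 4.9e-03 -2.0e-04 -1.0e+00] F [1.7 0.2 3. ] w 0.348
in outline -0.1131 0.0001
```

View pics/b3.png

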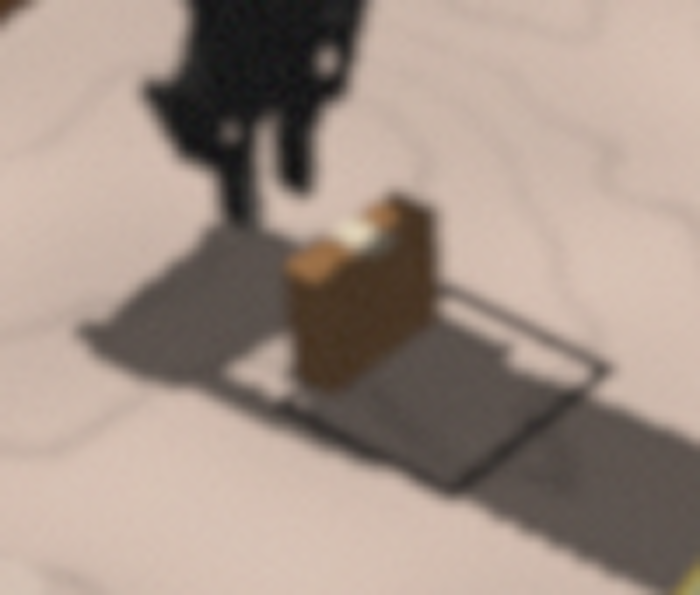

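Run:
```python
from h import *
b=cv2.imread("pics/b3_raw.png")
def rep(P,f,ox,oy):
  for p in P:
    q=pl("side",(ox+p[0]/f-.43,oy+p[1]/f-.43),0);d=q[:2]-[.5631,.0488];print((d@[-.9885,.151]-.0016).round(4),(d@[-.151,-.9885]-.0046).round(4))
rep([(330,394),(435,323)],7,240,150)
cv2.imwrite("pics/b3t.png",cv2.resize(manip.grab_frame("top")[130:230,260:380],(720,600)))
```

```text
-0.0403 -0.0408
-0.0368 0.0328
```

View pics/b3t.png

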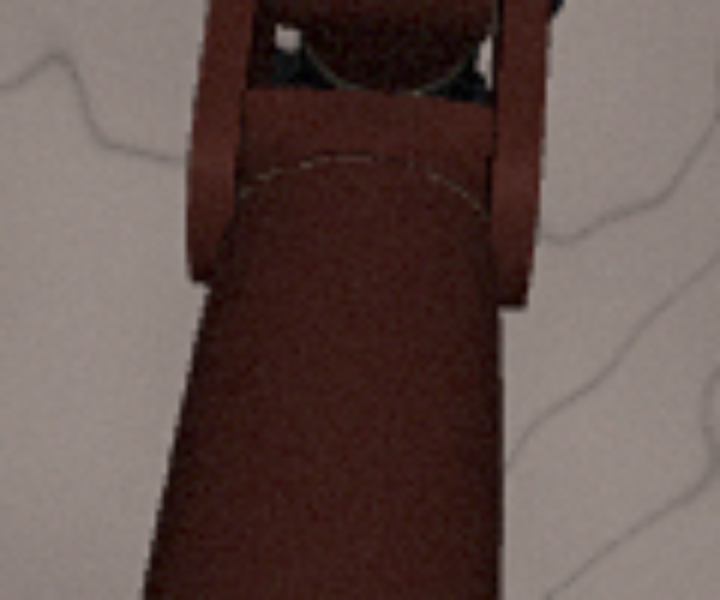

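>>> send_rows([
  [0,0,0.003,0,0,0],
  [-0.012,0,0,0,0,0],
  [-0.012,0,0,0,0,0],
  [-0.006,0,0,0,0,0],
  [-0.003,0,0,0,0,0],
  [-0.003,0,0,0,0,0],
  [-0.003,0,0,0,0,0],
  [-0.003,0,0,0,0,0],
])

```text
time: 7.9
tool_pos: [0.6309, 0.0384, 0.0526]
tool_rot: [-0.0, 0.997, -0.078, 0.0]
contact_force: [1.7, -0.7, 1.1]
gripper_width: 0.347
```

```bash
python3 look.py b4
```

```text
t 7.95 p [0.6304 0.0385 0.0524] yaw -8.96 tz [-2.e-04  1.e-04 -1.e+00] F [-0.7 -0.   0.7] w 0.352
in outline -0.0681 0.0001
```

View pics/b4.png

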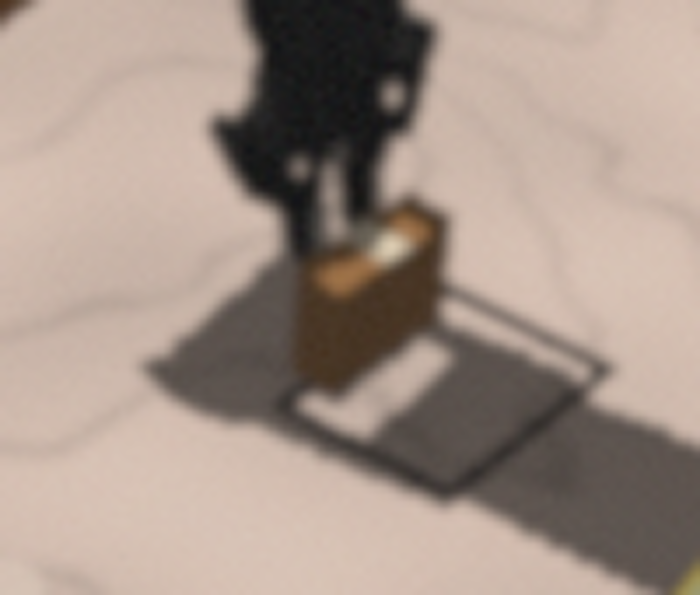

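>>> send_rows([
  [-0.005,0,0,0,0,0],
  [-0.005,0,0,0,0,0],
  [-0.005,0,0,0,0,0],
  [-0.004,0,0,0,0,0],
  [0,0,0,0,0,0],
])

```text
time: 8.57
tool_pos: [0.6115, 0.0415, 0.0522]
tool_rot: [-0.0, 0.997, -0.078, -0.0]
contact_force: [-0.9, 0.1, -0.1]
gripper_width: 0.348
```

```bash
python3 look.py b5
```

```text
t 8.62 p [0.6118 0.0414 0.0523] yaw -8.96 tz [-0.  0. -1.] F [ 0.3 -0.4  0.6] w 0.35
in outline -0.0492 -0.0001
```

View pics/b5.png

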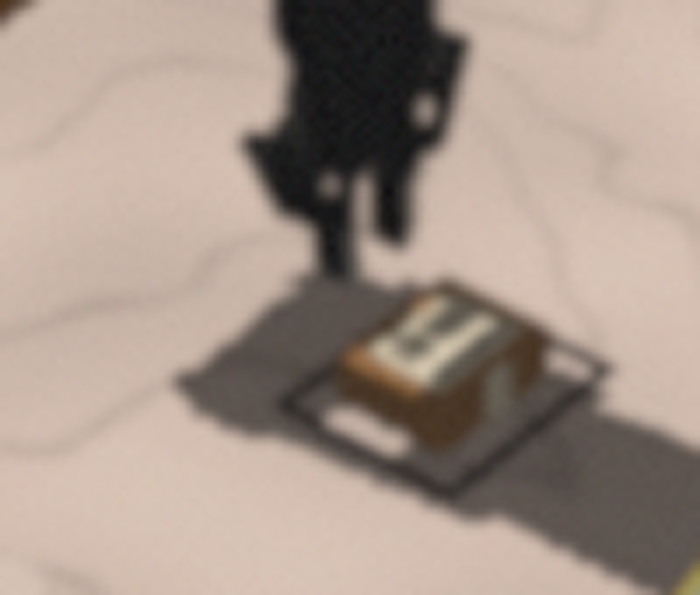

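Run:
```python
from st import *
t=cv2.imread("pics/top0.png");s=cv2.imread("pics/side0.png")
def blob(im,x0,y0,x1,y1,th):
    m=(im[y0:y1,x0:x1].max(2)<th).astype(np.uint8);n,l,stt,c=cv2.connectedComponentsWithStats(m)
    i=1+np.argmax(stt[1:,4]);print(stt[i]);return c[i]+[x0,y0]
a=blob(t,205,220,230,243,45);b=blob(s,272,250,298,274,60);print(a,b)
print(pl("top",a,.063).round(4),pl("side",b,.063).round(4))
st()
g=pl("top",a,.063)[:2]; 
p=manip.state()["tool_pos"][:2];d=g-p
print("tool dx,dy",d@[.9885,-.151],d@[-.151,-.9885])
```

```text
[  5   5  12  12 111]
[ 8  7 11  9 76]
[215.55855856 230.72972973] [284.60526316 260.94736842]
[0.446  0.3342 0.063 ] [0.441  0.3416 0.063 ]
t 8.62 p [0.6118 0.0414 0.0523] yaw -8.96 tz [-0.  0. -1.] F [ 0.3 -0.4  0.6] w 0.35
in outline -0.0492 -0.0001
tool dx,dy -0.2080808109582345 -0.2644060931180919
```

>>> send_rows([
  [0,0,-0.05,0,0,0],
  [0,0,-0.05,0,0,0],
  [-0.035,-0.0444,0,0,0,0],
  [-0.035,-0.0444,0,0,0,0],
  [-0.035,-0.0444,0,0,0,0],
  [-0.035,-0.0444,0,0,0,0],
  [-0.035,-0.0444,0,0,0,0],
  [-0.035,-0.0444,0,0,0,0],
], grip=0)

```text
time: 9.62
tool_pos: [0.4451, 0.3388, 0.1526]
tool_rot: [-0.0, 0.997, -0.078, 0.0]
contact_force: [-1.0, 1.0, 0.0]
gripper_width: 0.004
```

>>> send_rows([
  [0,0,0.04,0,0,0],
  [0,0,0.025,0,0,0],
  [0,0,0,0,0,0],
])

```text
time: 10.0
tool_pos: [0.4442, 0.3365, 0.0848]
tool_rot: [0.001, 0.997, -0.078, -0.002]
contact_force: [-0.9, -0.6, 1.0]
gripper_width: -0.003
```

Run:
```python
from st import *
st()
a=manip.grab_frame("top");b=manip.grab_frame("side")
cv2.imwrite("pics/c_t.png",a);cv2.imwrite("pics/c_s.png",b)
cv2.imwrite("pics/c1.png",np.hstack([cv2.resize(a[140:260,180:360],(450,300)),cv2.resize(b[225:305,240:320],(300,300),interpolation=cv2.INTER_CUBIC)]))
```

```text
t 10.0 p [0.4442 0.3365 0.0848] yaw -8.94 tz [-0.0045 -0.0026 -1.    ] F [-0.9 -0.6  1. ] w -0.003
in outline 0.161 -0.2664
```

View pics/c1.png

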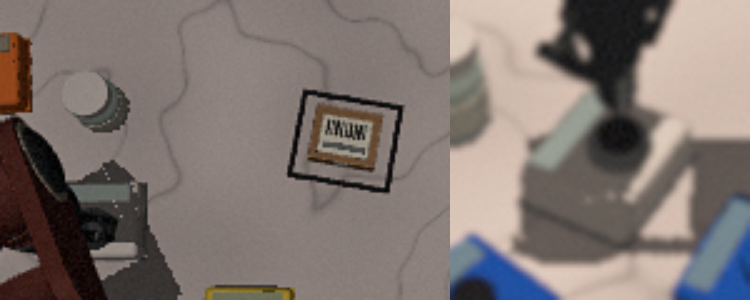

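Run:
```python
from st import *
b=cv2.imread("pics/c_s.png");g=cv2.resize(b[235:280,260:310],None,fx=12,fy=12,interpolation=cv2.INTER_CUBIC)
for z,c in((.085,(0,0,255)),(.063,(0,255,0))):
    q=px("side",np.array([.4442,.3365,z]));print(q)
    cv2.circle(g,tuple(int(v) for v in (q-[260,235]+.5)*12),4,c,-1)
cv2.imwrite("pics/c2.png",g)
# carton lying
t=cv2.imread("pics/c_t.png")[170:225,285:350].astype(int)
m=(((t[...,2]-t[...,0]>25)&(t[...,2]>75))).astype(np.uint8)
n,l,s_,_=cv2.connectedComponentsWithStats(m);print(s_)
ys,xs=np.where(m>0);P=np.array([pl("top",(x+285,y+170),.028)[:2] for x,y in zip(xs,ys)])
r=cv2.minAreaRect(P.astype(np.float32)*1000);print(r)
for q in cv2.boxPoints(r)/1000:
    d=q-[.5631,.0488];print((d@[-.9885,.151]).round(4),(d@[-.151,-.9885]).round(4))
```

```text
[284.28991053 253.44024902]
[284.64015146 259.29598928]
[[   0    0   65   55 3302]
 [  18   12   30   25  273]]
((563.9480590820312, 48.95036697387695), (79.44816589355469, 65.41777038574219), 81.36695861816406)
0.0319 0.0395
-0.0336 0.0394
-0.0335 -0.04
0.0319 -0.04
```

View pics/c2.png

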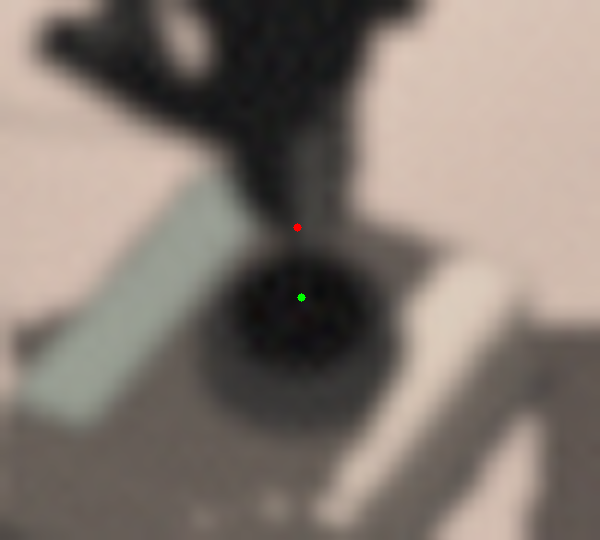

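>>> send_rows([
  [0,0,0.015,0,0,0],
  [0,0,0.005,0,0,0],
  [0,0,0.005,0,0,0],
  [0,0,0.003,0,0,0],
  [0,0,0.002,0,0,0],
  [0,0,0,0,0,0],
])

```text
time: 10.85
tool_pos: [0.4461, 0.3371, 0.0575]
tool_rot: [0.0, 0.997, -0.078, 0.0]
contact_force: [-1.1, -1.6, 2.8]
gripper_width: 0.002
```

>>> send_rows([
  [0,0,0.0015,0,0,0],
  [0,0,0.001,0,0,0],
  [0,0,0,0,0,0],
])

```text
time: 11.22
tool_pos: [0.4462, 0.3373, 0.056]
tool_rot: [0.0, 0.997, -0.078, 0.0]
contact_force: [-3.8, -3.2, 9.0]
gripper_width: -0.002
```

>>> send_rows([
  [0,0,0,0,0,0],
  [0,0,-0.02,0,0,0],
  [0,0,-0.05,0,0,0],
  [0,0,-0.05,0,0,0],
  [0.04,0.04,-0.02,0,0,0],
  [0.04,0.04,0,0,0,0],
  [0.04,0.04,0,0,0,0],
  [0,0,0,0,0,0],
])

```text
time: 12.22
tool_pos: [0.5478, 0.1974, 0.1957]
tool_rot: [-0.0, 0.997, -0.081, 0.001]
contact_force: [-0.4, -0.2, -0.4]
gripper_width: -0.002
```

Run:
```python
from st import *
st()
a=manip.grab_frame("top");b=manip.grab_frame("side")
cv2.imwrite("pics/d.png",np.vstack([cv2.resize(a[120:270],(640,150)),b]))
```

```text
t 12.22 p [0.5478 0.1974 0.1957] yaw -9.25 tz [ 1.8e-03  2.0e-04 -1.0e+00] F [-0.4 -0.2 -0.4] w -0.002
in outline 0.0376 -0.1446
```

View pics/d.png

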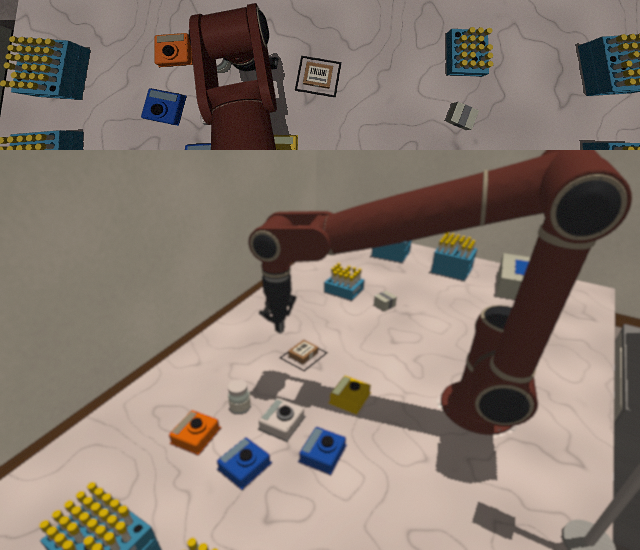

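The last pictures show the carton lying label up inside the outline (top view about 318,75 in the strip). The jar, rack and small box are where they started, the button is up, and the arm is clear of everything. I'm handing the job in.

```bash
python3 -c "
from plant import manip
print(manip.job_done())"
```

```text
the job is handed in; nothing more can be done
None
```

I slid the carton upright until its foot was about 17 mm inside the near line and toppled it with a high push on the labelled side. Then I pressed the console button and let go. The job is handed in at about 12 s; it reports no verdict.

**Last checks**
- **Carton:** it lies label up, with its corners at about ±34 mm along the outline's x and ±40 mm along its y. The limits are ±58 and ±65.5 mm. I measured this in the top view just before the button press; the final picture shows it unchanged by eye.
- **Button:** the fingertip stopped at z = 56 mm with 9 N upward, which is the full 7 mm of travel. After lifting clear, the force reading was about zero.
- **Bystanders:** the jar, rack and small box look unmoved in the final pictures. I judged this by eye and did not measure it.

**What disagreed**
- **Outline direction:** the task says the outline's x points about to world +y. The pictures showed it pointing to about world −x, towards the robot, with the carton standing on the far side. I followed the pictures.
- **Camera offset:** the side camera differed from the top camera by roughly 3–9 mm. For the button I aimed between the two; for the carton and outline I relied on the top view.
- **Fingers on the bench:** early in the slide there was about 4.7 N of upward force, probably the fingertips touching the bench. It went away after I commanded a 2 mm rise.

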